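# Find the loose lid of the repairer's bench box and push it open

## Task

One of the four wooden lids of the bench box is free to tilt and gives access to the parts tin; the others are blocked from beneath. Press the near end of one lid after another with closed fingertips until you find the one that rocks, then push that end down until the lid stands wide open, leave it so and draw the hand clear. Do it by pressing only: do not take hold of or lift the raised end, and leave the pot, pliers, jar and screwdriver where they are.

Things in the scene. Friction and masses are not known exactly. Their poses are not given: they have to be found in the camera images.
- bench_box: low dark wooden box, 250 x 396 x 95 mm high, fixed to the bench, four pale lids side by side flush in its top, rear shelf beyond them; origin under its middle at bench height, below the lids' pins; x away from the robot, y to the left. Under each lid is a well 84 mm wide, 166 mm long, with 12 mm dividers; the free lid's near half has nothing beneath it for 75 mm below its top face
- lid1 (a joint): tilt of lid 1 of 4, counted from the left, rad: 0 level (all start so), growing as the near end goes down and the far end rises; stop at 0.75, 0.6 is wide open. Free lid: stiff pin, about 0.13 N m (2 to 4 N at the brass mark), stays where it is left. Blocked lid: gives under 3 mm at the mark, never 0.06 rad
- lid1_mid (a point): centre of the top face of lid 1, 6 mm above its pin; x along the lid to its far end, y to the left, z out of its face; turns with it. Pale board 160 x 78 x 12 mm, 3 mm gaps. A flat 20 mm brass mark at x = -55 mm shows where to press; straight down there with a 22 mm wide fingertip, the free lid is at its stop when the tip is 40 to 45 mm below the deck
- lid2 (a joint): tilt of lid 2 of 4, counted from the left, rad: 0 level (all start so), growing as the near end goes down and the far end rises; stop at 0.75, 0.6 is wide open. Free lid: stiff pin, about 0.13 N m (2 to 4 N at the brass mark), stays where it is left. Blocked lid: gives under 3 mm at the mark, never 0.06 rad
- lid2_mid (a point): centre of the top face of lid 2, 6 mm above its pin; x along the lid to its far end, y to the left, z out of its face; turns with it. Pale board 160 x 78 x 12 mm, 3 mm gaps. A flat 20 mm brass mark at x = -55 mm shows where to press; straight down there with a 22 mm wide fingertip, the free lid is at its stop when the tip is 40 to 45 mm below the deck
- lid3 (a joint): tilt of lid 3 of 4, counted from the left, rad: 0 level (all start so), growing as the near end goes down and the far end rises; stop at 0.75, 0.6 is wide open. Free lid: stiff pin, about 0.13 N m (2 to 4 N at the brass mark), stays where it is left. Blocked lid: gives under 3 mm at the mark, never 0.06 rad
- lid3_mid (a point): centre of the top face of lid 3, 6 mm above its pin; x along the lid to its far end, y to the left, z out of its face; turns with it. Pale board 160 x 78 x 12 mm, 3 mm gaps. A flat 20 mm brass mark at x = -55 mm shows where to press; straight down there with a 22 mm wide fingertip, the free lid is at its stop when the tip is 40 to 45 mm below the deck
- lid4 (a joint): tilt of lid 4 of 4, counted from the left, rad: 0 level (all start so), growing as the near end goes down and the far end rises; stop at 0.75, 0.6 is wide open. Free lid: stiff pin, about 0.13 N m (2 to 4 N at the brass mark), stays where it is left. Blocked lid: gives under 3 mm at the mark, never 0.06 rad
- lid4_mid (a point): centre of the top face of lid 4, 6 mm above its pin; x along the lid to its far end, y to the left, z out of its face; turns with it. Pale board 160 x 78 x 12 mm, 3 mm gaps. A flat 20 mm brass mark at x = -55 mm shows where to press; straight down there with a 22 mm wide fingertip, the free lid is at its stop when the tip is 40 to 45 mm below the deck
- pot: black open pot, 52 mm diameter, 50 mm high, small pins in it, on the box's rear shelf (same height as the lids, beginning 83 mm beyond the lids' middles); origin at the centre of its underside. Bystander
- pliers: small red-handled pliers, about 130 mm long, 42 mm wide, 10 mm high, lying along the box's rear shelf; origin under the rivet. Bystander
- jar: amber glass jar with steel cap, 60 mm diameter, 75 mm high, on the bench right of the box; origin at the centre of its underside. Bystander
- screwdriver: screwdriver lying on the bench left of the box, about 200 mm long and 26 mm thick; origin at the middle of its underside. Bystander

How it is judged:
On the way:
1. the loose lid has rocked under a fingertip pressing its near half (((value of joint lid1 above 0.06 rad and contact force between the fingers and bench_box above 0.5 N and x of the grasp point in the frame of lid1_mid between -0.1 and -0.005 m and y of the grasp point in the frame of lid1_mid between -0.05 and 0.05 m) or (value of joint lid2 above 0.06 rad and contact force between the fingers and bench_box above 0.5 N and x of the grasp point in the frame of lid2_mid between -0.1 and -0.005 m and y of the grasp point in the frame of lid2_mid between -0.05 and 0.05 m) or (value of joint lid3 above 0.06 rad and contact force between the fingers and bench_box above 0.5 N and x of the grasp point in the frame of lid3_mid between -0.1 and -0.005 m and y of the grasp point in the frame of lid3_mid between -0.05 and 0.05 m) or (value of joint lid4 above 0.06 rad and contact force between the fingers and bench_box above 0.5 N and x of the grasp point in the frame of lid4_mid between -0.1 and -0.005 m and y of the grasp point in the frame of lid4_mid between -0.05 and 0.05 m))), for 0.1 s.
At the end, for the whole second after the job is handed in: one lid is at rest, tilted at least 0.6 rad (its stop is at 0.75 rad), near end down; the other three are still closed (under 0.1 rad); pot, pliers, jar and screwdriver within 20 mm of where they stood (((value of joint lid1 above 0.6 rad and velocity of joint lid1 between -0.05 and 0.05 rad/s and value of joint each of lid2, lid3, lid4 below 0.1 rad) or (value of joint lid2 above 0.6 rad and velocity of joint lid2 between -0.05 and 0.05 rad/s and value of joint each of lid1, lid3, lid4 below 0.1 rad) or (value of joint lid3 above 0.6 rad and velocity of joint lid3 between -0.05 and 0.05 rad/s and value of joint each of lid1, lid2, lid4 below 0.1 rad) or (value of joint lid4 above 0.6 rad and velocity of joint lid4 between -0.05 and 0.05 rad/s and value of joint each of lid1, lid2, lid3 below 0.1 rad)) and distance of each of pot, pliers, jar, screwdriver from where it was at the start of the episode below 0.02 m); the robot touches nothing.
It fails at once if the raised far half of a tilted lid is gripped, pulled or lifted by the fingers ((value of joint lid1 above 0.15 rad and contact force between the fingers and bench_box above 0.5 N and x of the grasp point in the frame of lid1_mid between 0.03 and 0.12 m and y of the grasp point in the frame of lid1_mid between -0.045 and 0.045 m) or (value of joint lid2 above 0.15 rad and contact force between the fingers and bench_box above 0.5 N and x of the grasp point in the frame of lid2_mid between 0.03 and 0.12 m and y of the grasp point in the frame of lid2_mid between -0.045 and 0.045 m) or (value of joint lid3 above 0.15 rad and contact force between the fingers and bench_box above 0.5 N and x of the grasp point in the frame of lid3_mid between 0.03 and 0.12 m and y of the grasp point in the frame of lid3_mid between -0.045 and 0.045 m) or (value of joint lid4 above 0.15 rad and contact force between the fingers and bench_box above 0.5 N and x of the grasp point in the frame of lid4_mid between 0.03 and 0.12 m and y of the grasp point in the frame of lid4_mid between -0.045 and 0.045 m)).
It fails at once if the black pot is moved more than 20 mm or lifted (distance of pot from where it was at the start of the episode above 0.02 m).
It fails at once if the pair of pliers is moved more than 20 mm or lifted (distance of pliers from where it was at the start of the episode above 0.02 m).
It fails at once if the amber jar is moved more than 20 mm or lifted (distance of jar from where it was at the start of the episode above 0.02 m).
It fails at once if the screwdriver is moved more than 20 mm or lifted (distance of screwdriver from where it was at the start of the episode above 0.02 m).
It also fails if it takes over 51 s, if anything falls off the work surface, if the arm or the gripper's body presses on something with over 40 N, if the wrist force passes 120 N, or if a joint passes its speed limit or range.

## Robot

A 6-joint arm with a two-finger parallel gripper is mounted at the origin on the work surface. World frame = base frame: x ahead of the robot, y to its left, z up, the work surface at z = 0. Lengths are in m, angles in rad, forces in N, time in s.
With the tool pointing down it reaches from about 0.25 to 0.725 m from the base axis. Payload 4 kg.
Tool frame: the origin (TCP) lies midway between the tips of the shut fingers; the grasp point (between the pads) lies 19 mm behind it (bot.grip_point_offset is the distance from the TCP to the grasp point, in m); z points along the fingers, y is the line along which they close (so a half turn about z gives the same grasp; the last joint's range is limited). The gripper opens to 85 mm and grips with 20 to 120 N. Pads are 22 mm wide; open, the fingers measure 114 mm over their backs; the gripper's body (76 mm by 85 mm) begins 54 mm behind the grasp point. The pads swing forward as they close: fully open they stand 13 mm farther back than shut.
Start: joints at [1.131, 0.241, 0.005, 1.335, 0, 1.571], TCP at [0.213, 0.452, 0.231] pointing down, gripper open.
Joint ranges: [-2.72, 2.72], [-1.05, 1.87], [-1.09, 1.28], [-1.99, 2.15], [-1.42, 1.44], [-3.14, 3.14]. Speed limits (rad/s): [2.79, 2.79, 3.14, 3.14, 3.14, 3.14].

## Interface

Orientations are given as a unit quaternion [x, y, z, w].
In Python, from workcell import bot gives the robot as it stands.
- The arm moves only by the tool step_arm, never from a script. Its argument "targets" is text: rows parted by semicolons, each of 7 numbers parted by spaces: the opening, from -1 (shut) to 1 (fully open), so that 0 is half open, then the shift along the world's x, y, z normalised to -1 to 1, where 1 is 0.5 m, then the turn, a rotation vector about the world's x, y, z normalised to -1 to 1, where 1 is pi/4 rad. In form: gripper x y z wx wy wz; .... A call has 1 to 10 rows; each row is the pose to reach, as a shift and turn from the pose commanded when the call began; what a row does not reach only later rows make up. A row lasts 1/12 s, in which the tool goes at most 41.7 mm and 7.16 degrees, less where a joint would pass 70% of its speed; a pose out of reach is approached as far as the arm can. A call with a number of a shift or a turn outside -1 to 1 is refused whole. A call with a gripper value outside its range is refused whole. The fingers move at their own pace and stop on an object; the grip force is fixed at half the most. Time passes only in rows, so rows that repeat a pose let the fingers close. It gives the time, the measured TCP pose, the force, the opening and the grip force at its end, in the units of the state.
- bot.get_obs(): the state, without advancing time (a new reading comes with each control period).
- bot.camera(name): name is "scene" or "top"; returns the picture (420x560x3 uint8, red, green, blue); there is no depth.
- bot.camera_info(name): a dict with "vertical_fov" (degrees; the focal length in pixels is half the picture's height over the tangent of half this angle, whatever the lens; pixels are square), "cx", "cy" (the principal point, pixels), "D" ([k1, k2, p1, p2, k3] as OpenCV has them; the pictures are not rectified), "pose" (4x4, takes a point from camera to world coordinates). Camera axes: x right, y up, looking along -z (the intrinsics and any distortion apply to the point x, -y, -z); pixel columns grow to the right and rows downward; lengths in m; the calibration is good to about 2 mm. A picture is of the moment at which its call begins. camera_info takes no time and is no camera call.
- bot.job_done(): hands the job in; it is judged then, once.
The state is a dict: "clock": time; "joint_pos": joint angles; "joint_vel": joint speeds; "tau": joint torques, N m; "eef_pos": TCP position; "tool_rot": TCP orientation; "ft_force": force on the tool from outside, world axes, zero at the start; "ft_torque": the same for the moment, N m; "grip_width": finger opening in m; "grasp_force": force on a finger pad.
Only numpy, scipy, OpenCV 4.12 (cv2) and the standard library are available. Lean on these libraries where they do the work, as an engineer would, in place of code of your own. Each camera call takes 0.05 s, during which the arm holds its last target. There are 200 camera calls.

## Working session

There is one attempt and no reset: what is moved stays moved. The work goes in short steps, Python scripts to look and compute and a tool call to move; the robot and the scene stay as the last step left them, time stands still between calls to the robot, and variables do not carry over. Pictures are saved under pics/ and viewed, at most 10 in all, crops included, and the job is handed in when it is done.

Besides the shell and the picture viewer there is one more tool, called after ">>>" as name(argument=value, ...) on one line, values as JSON. step_arm: Moves the arm, as the interface text tells. Scaled input: -1 to 1 covers 0.5 m each way for a shift and pi/4 rad each way for a turn. Its arguments: {"type":"object","properties":{"targets":{"type":"string"}},"required":["targets"]}

```bash
mkdir -p pics; python3 - <<'E'
from workcell import bot
import cv2
for n in("top","scene"):
    cv2.imwrite(f"pics/{n}0.png",bot.camera(n)[:,:,::-1]); i=bot.camera_info(n); print(n,i)
o=bot.get_obs(); print(o)
E
```

```text
top {'vertical_fov': 47.53063167334499, 'cx': 277.50907449669006, 'cy': 205.6441795416517, 'D': array([-0.05760521,  0.        ,  0.        ,  0.        ,  0.        ]), 'pose': array([[ 0.00379777,  0.99183717, -0.12745436,  0.43050019],
       [-0.99987091,  0.00575618,  0.01500073,  0.04291331],
       [ 0.01561193,  0.12738094,  0.99173099,  1.36484699],
       [ 0.        ,  0.        ,  0.        ,  1.        ]])}
scene {'vertical_fov': 56.47117916655708, 'cx': 283.17647879256344, 'cy': 208.57944699193618, 'D': array([-0.09701923,  0.        ,  0.        ,  0.        ,  0.        ]), 'pose': array([[ 0.73474925, -0.49797474,  0.4606134 ,  1.08130673],
       [ 0.67823851,  0.52762987, -0.51146773, -0.52636596],
       [ 0.01166462,  0.68820628,  0.7254213 ,  0.8430049 ],
       [ 0.        ,  0.        ,  0.        ,  1.        ]])}
{'clock': 0.1, 'joint_pos': array([ 1.13098128e+00,  2.41324224e-01,  3.88994811e-03,  1.33516582e+00,
       -3.40184284e-06,  1.57081949e+00]), 'joint_vel': array([-0.00067592, -0.001701  ,  0.0039278 ,  0.00181806,  0.00074714,
        0.00143016]), 'tau': array([ 6.68187640e-04, -3.73137796e+01,  2.53010541e+01,  1.08480966e-02,
        1.04038286e-04,  1.67915891e-05]), 'eef_pos': array([0.21265853, 0.45192925, 0.23052048]), 'tool_rot': array([ 2.18150585e-01,  9.75914704e-01, -8.80538468e-04, -1.95066408e-04]), 'ft_force': array([-0.21546642,  0.40744597,  0.02539038]), 'ft_torque': array([ 0.04164883, -0.04352191,  0.01026276]), 'grasp_force': 0.0, 'grip_width': 0.08543672393126994}
```

View pics/top0.png

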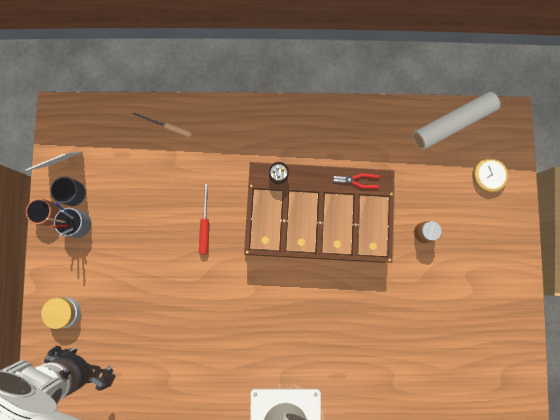

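View pics/scene0.png

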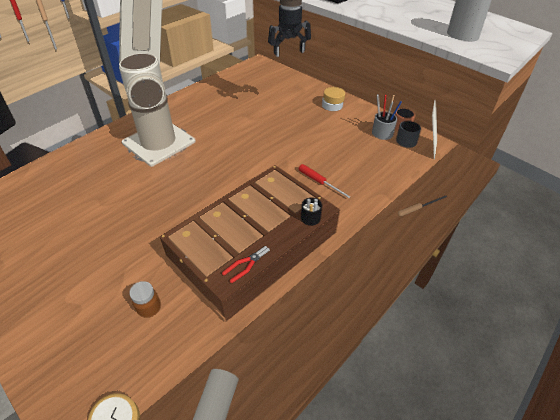

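The top view shows the box with brass marks near (265,240), (301,242), (337,244) and (373,246). The pot is at (278,173), the pliers at (357,181), the jar at (430,231) and the screwdriver at (204,220). The scene view shows all four lids level, with the arm well clear of the box.

```bash
cat > h.py <<'E'
import cv2,numpy as np
from workcell import bot
def ray(n,uv,z):
    i=bot.camera_info(n); f=210/np.tan(np.radians(i["vertical_fov"]/2)); K=np.array([[f,0,i["cx"]],[0,f,i["cy"]],[0,0,1]])
    p=cv2.undistortPoints(np.array(uv,float).reshape(-1,1,2),K,i["D"])[:,0]
    T=i["pose"]; d=np.c_[p[:,0],-p[:,1],-np.ones(len(p))]@T[:3,:3].T; o=T[:3,3]
    return o+d*((z-o[2])/d[:,2])[:,None]
def marks(n,box):
    im=cv2.imread(f"pics/{n}0.png"); h=cv2.cvtColor(im,cv2.COLOR_BGR2HSV)
    m=cv2.inRange(h,(18,120,130),(32,255,255)); M=np.zeros_like(m); x0,y0,x1,y1=box; M[y0:y1,x0:x1]=m[y0:y1,x0:x1]
    k,_,s,c=cv2.connectedComponentsWithStats(M)
    return [(c[j],s[j,4]) for j in range(1,k) if s[j,4]>15]
E
python3 - <<'E'
from h import *
np.set_printoptions(precision=4,suppress=True)
for n,b in(("top",(235,180,400,270)),("scene",(160,165,320,270))):
    r=marks(n,b); P=ray(n,[c for c,a in r],.095)
    for (c,a),p in zip(r,P): print(n,c,a,p)
E
```

```text
top [264.8095 239.9286] 42 [0.5016 0.0571 0.095 ]
top [300.8537 241.8537] 41 [ 0.4969 -0.0388  0.095 ]
top [336.9048 243.9286] 42 [ 0.4917 -0.135   0.095 ]
top [372.6444 245.7778] 45 [ 0.4871 -0.2309  0.095 ]
scene [270.5    179.3636] 22 [0.5027 0.0603 0.095 ]
scene [244.6296 195.7037] 27 [ 0.4973 -0.0355  0.095 ]
scene [216.4516 213.871 ] 31 [ 0.4929 -0.1322  0.095 ]
scene [185.9697 233.4242] 33 [ 0.488 -0.228  0.095]
```

>>> step_arm(targets="-1 0.578 -0.788 0 0 0 0.496; -1 0.578 -0.788 0 0 0 0.496; -1 0.578 -0.788 0 0 0 0.496; -1 0.578 -0.788 0 0 0 0.496; -1 0.578 -0.788 0 0 0 0.496; -1 0.578 -0.788 0 0 0 0.496; -1 0.578 -0.788 0 0 0 0.496; -1 0.578 -0.788 0 0 0 0.496; -1 0.578 -0.788 0 0 0 0.496; -1 0.578 -0.788 0 0 0 0.496")

```text
clock: 0.93
eef_pos: [0.4519, 0.1255, 0.2311]
tool_rot: [0.025, 1.0, 0.0, -0.0]
ft_force: [0.6, 0.6, 0.1]
grip_width: 0.0
grasp_force: 0.0
```

```bash
python3 - <<'E'
from workcell import bot
o=bot.get_obs()
for k in("clock","joint_pos","eef_pos","tool_rot","ft_force","grip_width"):print(k,o[k])
E
```

```text
clock 0.9333
joint_pos [ 2.70723742e-01  1.79797666e-01 -7.28195662e-02  1.31865651e+00
  1.50722513e-04  3.21082142e-01]
eef_pos [0.45190646 0.12546845 0.23106798]
tool_rot [ 2.51765566e-02  9.99682989e-01  2.47756183e-06 -2.50310188e-04]
ft_force [0.55745347 0.55472181 0.14127196]
grip_width 1.9753248517512154e-05
```

>>> step_arm(targets="-1 0 0 0 0 0 0; -1 0 0 0 0 0 0; -1 0 0 0 0 0 0")

```text
clock: 1.18
eef_pos: [0.4508, 0.1273, 0.2308]
tool_rot: [0.026, 1.0, 0.0, -0.001]
ft_force: [-0.2, 0.2, -0.5]
grip_width: 0.0002
grasp_force: 0.0
```

>>> step_arm(targets="-1 0.102 -0.138 0 0 0 0; -1 0.102 -0.138 0 0 0 0; -1 0.102 -0.138 0 0 0 0; -1 0.102 -0.138 -0.08 0 0 0; -1 0.102 -0.138 -0.16 0 0 0; -1 0.102 -0.138 -0.22 0 0 0; -1 0.102 -0.138 -0.24 0 0 0; -1 0.102 -0.138 -0.24 0 0 0; -1 0.102 -0.138 -0.24 0 0 0")

```text
clock: 1.93
eef_pos: [0.5024, 0.0598, 0.1121]
tool_rot: [0.024, 1.0, 0.0, 0.0]
ft_force: [-0.1, -0.7, 1.3]
grip_width: -0.0001
grasp_force: 0.0
```

>>> step_arm(targets="-1 0 0 -0.02 0 0 0; -1 0 0 -0.028 0 0 0; -1 0 0 -0.034 0 0 0; -1 0 0 -0.038 0 0 0; -1 0 0 -0.038 0 0 0; -1 0 0 -0.038 0 0 0")

```text
clock: 2.43
eef_pos: [0.5031, 0.0588, 0.0945]
tool_rot: [0.025, 1.0, 0.001, 0.001]
ft_force: [-3.6, 1.0, 10.0]
grip_width: -0.0001
grasp_force: 4.8
```

>>> step_arm(targets="-1 0 0 -0.003 0 0 0; -1 0 0 -0.005 0 0 0; -1 0 0 -0.005 0 0 0")

```text
clock: 2.68
eef_pos: [0.5031, 0.0588, 0.0943]
tool_rot: [0.025, 1.0, 0.001, 0.002]
ft_force: [-9.3, 0.1, 24.8]
grip_width: -0.0002
grasp_force: 12.6
```

Lid 1 took 25 N without giving, so it is blocked. Next is lid 2.

>>> step_arm(targets="-1 0 0 0.03 0 0 0; -1 0 0 0.05 0 0 0; -1 -0.01 -0.08 0.05 0 0 0; -1 -0.01 -0.15 0.05 0 0 0; -1 -0.01 -0.19 0.05 0 0 0; -1 -0.01 -0.19 0.04 0 0 0; -1 -0.01 -0.19 0.03 0 0 0; -1 -0.01 -0.19 0.02 0 0 0; -1 -0.01 -0.19 0.02 0 0 0")

```text
clock: 3.43
eef_pos: [0.4965, -0.0356, 0.0984]
tool_rot: [0.025, 1.0, 0.0, -0.001]
ft_force: [-0.4, 0.0, -1.0]
grip_width: 0.0003
grasp_force: 0.0
```

>>> step_arm(targets="-1 0 0 -0.008 0 0 0; -1 0 0 -0.014 0 0 0; -1 0 0 -0.02 0 0 0; -1 0 0 -0.02 0 0 0; -1 0 0 -0.02 0 0 0")

```text
clock: 3.85
eef_pos: [0.4976, -0.0356, 0.0943]
tool_rot: [0.024, 1.0, 0.0, 0.001]
ft_force: [-10.4, 1.5, 31.5]
grip_width: 0.0004
grasp_force: 15.4
```

Lid 2 took 31 N without giving, so it is blocked too. Next is lid 3.

>>> step_arm(targets="-1 0 0 0.03 0 0 0; -1 0 0 0.05 0 0 0; -1 -0.01 -0.08 0.05 0 0 0; -1 -0.01 -0.15 0.05 0 0 0; -1 -0.01 -0.192 0.05 0 0 0; -1 -0.01 -0.192 0.04 0 0 0; -1 -0.01 -0.192 0.03 0 0 0; -1 -0.01 -0.192 0.02 0 0 0; -1 -0.01 -0.192 0.02 0 0 0")

```text
clock: 4.6
eef_pos: [0.4913, -0.1312, 0.0982]
tool_rot: [0.024, 1.0, 0.001, -0.002]
ft_force: [-1.0, 0.4, 0.0]
grip_width: -0.0003
grasp_force: 0.0
```

>>> step_arm(targets="-1 0 0 -0.006 0 0 0; -1 0 0 -0.01 0 0 0; -1 0 0 -0.014 0 0 0; -1 0 0 -0.017 0 0 0; -1 0 0 -0.017 0 0 0")

```text
clock: 5.02
eef_pos: [0.4924, -0.1316, 0.0944]
tool_rot: [0.024, 1.0, 0.0, 0.001]
ft_force: [-6.6, 3.0, 19.8]
grip_width: 0.0001
grasp_force: 10.2
```

Lid 3 took 20 N and is blocked. Next is lid 4.

>>> step_arm(targets="-1 0 0 0.03 0 0 0; -1 0 0 0.05 0 0 0; -1 -0.01 -0.08 0.05 0 0 0; -1 -0.01 -0.15 0.05 0 0 0; -1 -0.01 -0.192 0.05 0 0 0; -1 -0.01 -0.192 0.04 0 0 0; -1 -0.01 -0.192 0.03 0 0 0; -1 -0.01 -0.192 0.02 0 0 0; -1 -0.01 -0.192 0.02 0 0 0")

```text
clock: 5.77
eef_pos: [0.4864, -0.227, 0.0997]
tool_rot: [0.024, 1.0, 0.001, -0.001]
ft_force: [-0.5, 1.3, -0.5]
grip_width: 0.0
grasp_force: 0.0
```

>>> step_arm(targets="-1 0 0 -0.006 0 0 0; -1 0 0 -0.01 0 0 0; -1 0 0 -0.014 0 0 0; -1 0 0 -0.018 0 0 0; -1 0 0 -0.018 0 0 0")

```text
clock: 6.18
eef_pos: [0.4873, -0.2279, 0.0922]
tool_rot: [0.025, 1.0, 0.0, -0.0]
ft_force: [0.3, -0.3, 1.1]
grip_width: -0.0001
grasp_force: 0.2
```

Lid 4 has given past 3 mm with little force. I'll press further.

>>> step_arm(targets="-1 0 0 -0.006 0 0 0; -1 0 0 -0.012 0 0 0; -1 0 0 -0.018 0 0 0; -1 0 0 -0.024 0 0 0; -1 0 0 -0.024 0 0 0")

```text
clock: 6.6
eef_pos: [0.4876, -0.2288, 0.0798]
tool_rot: [0.025, 1.0, -0.0, 0.0]
ft_force: [-0.2, 0.0, 0.3]
grip_width: -0.0001
grasp_force: 0.2
```

>>> step_arm(targets="-1 0 0 -0.008 0 0 0; -1 0 0 -0.016 0 0 0; -1 0 0 -0.024 0 0 0; -1 0 0 -0.032 0 0 0; -1 0 0 -0.04 0 0 0; -1 0 0 -0.044 0 0 0")

```text
clock: 7.1
eef_pos: [0.4867, -0.2285, 0.0574]
tool_rot: [0.025, 1.0, 0.0, -0.001]
ft_force: [-0.7, 0.1, 2.6]
grip_width: -0.0001
grasp_force: 1.1
```

```bash
python3 - <<'E'
from workcell import bot
import cv2
a=bot.camera("scene")[200:330,140:360,::-1];b=bot.camera("top")[150:280,230:450,::-1]
cv2.imwrite("pics/c1.png",cv2.resize(cv2.vconcat([a,b]),None,fx=2.2,fy=2.2,interpolation=3))
E
```

```text
(no output)
```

View pics/c1.png

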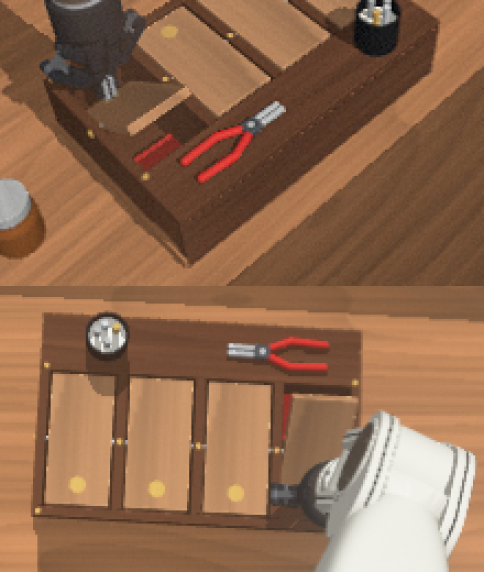

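The crops show lid 4 tilted: its far edge is raised around (160,105) in the upper crop and the red tin shows beneath. The pliers and pot have not moved. I'll push on to the stop.

>>> step_arm(targets="-1 0 0 -0.006 0 0 0; -1 0 0 -0.01 0 0 0; -1 0 0 -0.01 0 0 0")

```text
clock: 7.45
eef_pos: [0.487, -0.2284, 0.0528]
tool_rot: [0.025, 1.0, 0.0, -0.0]
ft_force: [-0.2, -0.1, 0.2]
grip_width: 0.0002
grasp_force: 0.0
```

>>> step_arm(targets="-1 0 0 -0.004 0 0 0; -1 0 0 -0.006 0 0 0; -1 0 0 -0.006 0 0 0")

```text
clock: 7.7
eef_pos: [0.4873, -0.2285, 0.0522]
tool_rot: [0.025, 1.0, -0.0, 0.0]
ft_force: [-4.5, 1.6, 13.9]
grip_width: -0.0002
grasp_force: 6.7
```

It is at the stop: 14 N at 43 mm depth. I'll withdraw straight up, then back.

>>> step_arm(targets="-1 0 0 0.03 0 0 0; -1 0 0 0.08 0 0 0; -1 0 0 0.15 0 0 0; -1 0 0 0.22 0 0 0; -1 0 0 0.3 0 0 0; -1 -0.06 0 0.36 0 0 0; -1 -0.14 0 0.36 0 0 0; -1 -0.22 0 0.36 0 0 0; -1 -0.26 0 0.36 0 0 0; -1 -0.26 0 0.36 0 0 0")

```text
clock: 8.53
eef_pos: [0.3533, -0.2278, 0.2305]
tool_rot: [0.026, 1.0, 0.0, -0.001]
ft_force: [-0.2, -0.5, -0.4]
grip_width: 0.0002
grasp_force: 0.0
```

```bash
python3 - <<'E'
from workcell import bot
import cv2
a=bot.camera("scene")[160:330,120:360,::-1];b=bot.camera("top")[130:300,190:430,::-1]
cv2.imwrite("pics/c2.png",cv2.resize(cv2.vconcat([a,b]),None,fx=1.7,fy=1.7,interpolation=3))
E
```

```text
(no output)
```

View pics/c2.png

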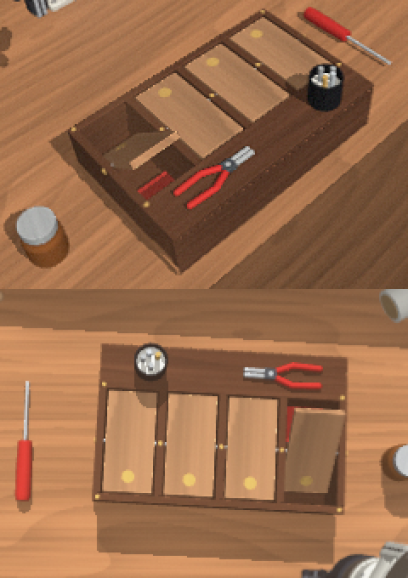

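The picture shows lid 4 standing open, with its raised edge near (155,148) and the tin visible below. The other three lids are flush, the bystanders are in place and the hand is clear.

```bash
python3 -c "
from workcell import bot
print(bot.job_done())"
```

```text
the job is handed in; nothing more can be done
None
```

Lid 4 (rightmost) was the free one: I pressed it to its stop and left it wide open, with lids 1–3 closed, the pot, pliers, jar and screwdriver untouched and the hand clear; the job is handed in, but no verdict was returned.

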